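# Refit the intake grille of the parcel-room sensor controller

## Task

Put the louvred grille that has a tongue back into the recess on top of the grey controller case: with the panel tilted, hook its tongue under the metal lip, then swing the other end down until the panel lies flat on the recess floor, and let go. Leave the shorter spare panel without a tongue where it lies.

Things in the scene. Friction and masses are not known exactly. Their poses are not given: they have to be found in the camera images.
- grille: Louvred grey panel (sizes in mm), 0.22 kg, 130 long (x), 10 thick. Main part 116 wide, x -41 to +65; at the -x end a tongue 76 wide, 24 long, reaching x -65. Handle rib on top, 14 (x) by 60 (y), centred at x +15, y 0, from 10 to 46 above the underside: pinch across its 14 mm. Origin: underside, mid-length. Starts flat on the table, tongue towards the robot within 30 degrees.
- grille_tip (a point): The middle of the lower edge of the tongue's end, 65 mm along -x from the grille's origin, on its underside. Axes as the grille's.
- case: Fixed grey case (sizes in mm), 240 (x) x 220 x 68 high, -x side to the robot within 25 degrees. Origin: underside centre. Recess in its top: x -75 to 75, y -68 to 68, floor at z 50, rim at z 68. From the -x rim a metal lip 100 wide, 4 thick, overhangs the recess 30 mm, to x -45, underside at z 76: a slot 26 high, 30 deep. The seated grille has 20 mm play in x and in y.
- spare: Spare louvred panel, not to be used: same plastic, width, thickness and kind of handle, but only 86 mm long, no tongue, handle in the middle. Origin: centre of its underside.
Things that resemble listed ones, but are neither listed nor needed, are in the scene too. What is shaped like the grille but purple is not meant.

How it is judged:
On the way:
1. the grille is tilted, tail up, with its tongue under the lip (x of grille_tip in the frame of case between -0.08 and -0.049 m and y of grille_tip in the frame of case between -0.03 and 0.03 m and z of grille_tip in the frame of case between 0.045 and 0.07 m and angle between grille's own z axis and vertical between 0.1 and 0.8 rad), for 0.1 s.
At the end, for the whole second after the job is handed in: The tongued grille lies flat (within 4 degrees) and still on the floor of the case's recess (underside within 5 mm of the floor), at least 4 mm of its tongue under the lip, centred within 18 mm sideways and lined up with the case within 14 degrees; the robot has let go (x of grille_tip in the frame of case below -0.049 m and z of each of grille_tip, grille in the frame of case below 0.055 m and z of grille in the frame of case above 0.045 m and y of grille in the frame of case between -0.018 and 0.018 m and angle between grille's own z axis and vertical below 0.07 rad and angle between the x axis of grille and the x axis of case, either way round below 0.25 rad and linear speed of grille below 0.02 m/s); the robot touches nothing.
It fails at once if the spare panel was pushed or carried more than 30 mm from where it lay (distance of spare from where it was at the start of the episode above 0.03 m).
It also fails if it takes over 40 s, if anything falls off the work surface, if the arm or the gripper's body presses on something with over 40 N, if the wrist force passes 120 N, or if a joint passes its speed limit or range.

## Robot

A 7-joint arm with a two-finger parallel gripper is mounted at the origin on the work surface. World frame = base frame: x ahead of the robot, y to its left, z up, the work surface at z = 0. Lengths are in m, angles in rad, forces in N, time in s.
With the tool pointing down it reaches from about 0.4 to 0.85 m from the base axis. Payload 10.4 kg.
Tool frame: the origin (TCP) lies at the very end of the fingers, on their centre line; the grasp point (between the pads) lies 19 mm behind it; x points along the fingers, y is the direction in which the jaws open and shut, and the axes are right-handed (so a half turn about x gives the same grasp; the last joint's range is limited). The gripper opens to 85 mm and grips with 20 to 120 N. Pads are 22 mm wide; open, the fingers measure 114 mm over their backs; the gripper's body (76 mm by 85 mm) begins 54 mm behind the grasp point. The pads swing forward as they close: fully open they stand 13 mm farther back than shut.
Start: joints at [-1.183, 0.332, -0.065, 1.46, 0.022, 1.35, -0.088], TCP at [0.25, 0.573, 0.231] pointing down, gripper open.
Joint ranges: [-2.6, 2.6], [-0.5, 2.12], [-1.47, 1.34], [0.16, 2.42], [-1.27, 4.41], [0.06, 2.06], [-2.6, 2.6]. Speed limits (rad/s): [2.22, 2.22, 2.79, 2.79, 3.14, 3.14, 3.14].

## Interface

Orientations are given as a unit quaternion [x, y, z, w].
In Python, from workcell import monitor, camera, ticket, regions_of gives the robot as it stands.
- The arm moves only by the tool step_arm, never from a script. Its argument "increments" is a list of rows, each a list of 5 numbers: the finger opening in m, from 0 to 0.0854, then the shift along the world's x, y, z in m, then the turn about the world's z in rad. A call has 1 to 12 rows; each row shifts and turns the commanded pose from where the row before left it; what a row does not reach is not made up. A row lasts 1/12 s, in which the tool goes at most 41.7 mm and 7.16 degrees, less where a joint would pass 70% of its speed; a pose out of reach is approached as far as the arm can. A call with a gripper value outside its range is refused whole. The fingers move at their own pace and stop on an object; "force" is the grip in N (left out, the last holds). Time passes only in rows, so rows that do not move let the fingers close. It gives the time, the measured TCP pose, the force and the opening at its end, in the units of the state.
- monitor.get_obs(): the state, without advancing time (a new reading comes with each control period).
- camera(name): name is "side" or "top" or "wrist"; returns a dict with "color" (400x640x3 uint8, red, green, blue), "range_z" (400x640 float32, m along the optical axis (not along the pixel's ray), 0 where there is no reading), "fx", "fy", "cx", "cy" (pixels), "cam_to_world" (4x4, takes a point from camera to world coordinates). Camera axes: x right, y up, looking along -z (the intrinsics and any distortion apply to the point x, -y, -z); pixel columns grow to the right and rows downward; lengths in m; the calibration is good to about 2 mm. A picture is of the moment at which its call begins.
- ticket.hand_in(): hands the job in, once; it reports no verdict.
Trained networks look in a picture, given as the dict that the camera call returned (one of the last four; its "shot" number tells which), for a name from the list of things; names that differ only in an ending like _2 or _b are one class to them, and where a whole thing is asked for, a point or a joint stands for the part that bears it (a point fixed in the world has none). Each returns a list of dicts, best first, with "p" (0 to 1); they miss things now and then, are a little off and sometimes report something else, mostly with a low value. They report only what shows in the picture. A call takes as long as a camera call. They do not tell look-alikes from the thing itself.
- regions_of(picture, query): "region" (400x640 bool, what is visible of it) and "centre" ([row, column] in pixels, amid what is visible of it).
The state is a dict: "clock": time; "joint_pos": joint angles; "joint_velocities": joint speeds; "tau": joint torques, N m; "position": TCP position; "ee_rot": TCP orientation; "ft_force": force on the tool from outside, world axes, zero at the start; "torque": the same for the moment, N m; "grip_width": opening from 0.0 (shut) to 1.0 (fully open).
Only numpy, scipy, OpenCV 4.12 (cv2) and the standard library are available. Lean on these libraries where they do the work, as an engineer would, in place of code of your own. Each camera call takes 0.05 s, during which the arm holds its last target. There are 200 camera calls.

## Working session

There is one attempt and no reset: what is moved stays moved. The work goes in short steps, Python scripts to look and compute and a tool call to move; the robot and the scene stay as the last step left them, time stands still between calls to the robot, and variables do not carry over. Pictures are saved under pics/ and viewed, about 8 in all and at most 12, crops included, and the job is handed in when it is done.

Besides the shell and the picture viewer there is one more tool, called after ">>>" in YAML: its name, and indented under it one key for each argument. step_arm: Moves the arm, as the interface text tells. Its arguments: {"type":"object","properties":{"increments":{"type":"array"},"force":{"type":"number"}},"required":["increments"]}

```bash
mkdir -p pics; cat > h.py <<'E'
import numpy as np, cv2
from workcell import monitor, camera, ticket, regions_of
def cloud(p):
    z=p["range_z"]; v,u=np.mgrid[:400,:640]
    P=np.stack([(u-p["cx"])/p["fx"]*z,-(v-p["cy"])/p["fy"]*z,-z,np.ones_like(z)],-1)@np.array(p["cam_to_world"]).T
    P=P[...,:3]; P[z==0]=np.nan; return P
def save(p,n): cv2.imwrite(f"pics/{n}.png",p["color"][...,::-1])
E
python3 - <<'E'
from h import *
o=monitor.get_obs(); print(o["position"],o["ee_rot"],o["clock"])
p=camera("top"); save(p,"top0"); C=cloud(p); np.savez("top0.npz",C=C,c=p["color"])
for q in ["grille","case","spare"]:
    for r in regions_of(p,q)[:4]:
        m=r["region"]; X=C[m]; X=X[~np.isnan(X[:,0])]
        print(q,round(r["p"],2),np.round(r["centre"]),m.sum(),np.round(np.median(X,0),3),np.round(np.percentile(X[:,2],[2,50,98]),3),p["color"][m].mean(0).round())
save(camera("side"),"side0")
E
```

```text
[0.24945704 0.57265931 0.23049291] [ 0.14371687  0.69231909 -0.14472835  0.69216577] 0.0
grille 0.86 [262. 459.] 3172 [ 0.289 -0.312  0.008] [-0.002  0.008  0.046] [ 93.  68. 103.]
grille 0.74 [175. 475.] 2891 [ 0.477 -0.349  0.008] [-0.002  0.008  0.046] [96. 93. 92.]
case 0.84 [168. 196.] 12205 [0.466 0.253 0.066] [0.027 0.066 0.081] [74. 76. 82.]
spare 0.82 [159. 348.] 1954 [ 0.5   -0.072  0.008] [-0.003  0.008  0.047] [95. 93. 92.]
```

View pics/top0.png

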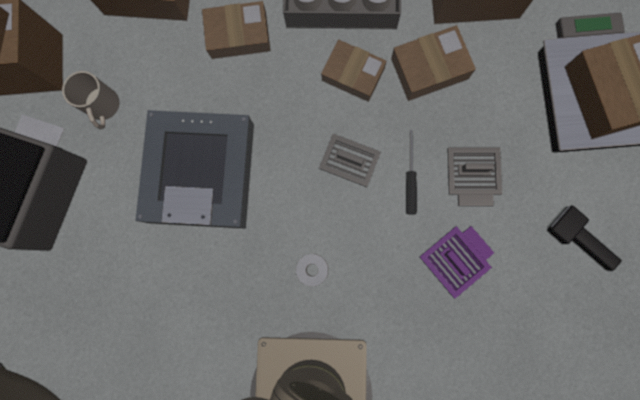

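```bash
python3 - <<'E'
from h import *
from scipy.spatial.transform import Rotation as R
d=np.load("top0.npz"); C=d["C"]
print(R.from_quat(monitor.get_obs()["ee_rot"]).as_matrix().round(3))
def rect(m,n):
    P=C[m][:,:2]; P=P[~np.isnan(P[:,0])].astype(np.float32)
    c,s,a=cv2.minAreaRect(P); b=cv2.boxPoints((c,s,a))
    e=b[1]-b[0]; f=b[2]-b[1]
    print(n,len(P),np.round(c,4),np.round(s,4),"edge dirs deg",np.degrees(np.arctan2(e[1],e[0])).round(1),np.degrees(np.arctan2(f[1],f[0])).round(1))
v,u=np.mgrid[:400,:640]
z=C[...,2]
w=(u>430)&(u<515)&(v>135)&(v<215)
rect(w&(z>.03),"rib"); rect(w&(z>.004)&(z<.02),"panel")
rect(w&(z>.03)&(z<.06),"rib")
k=(u>125)&(u<265)&(v>100)&(v<235)
rect(k&(z>.061)&(z<.09),"casetop"); rect(k&(z>.073)&(z<.09),"lip"); rect(k&(z>.045)&(z<.055),"floor")
r=(u>315)&(u<385)&(v>130)&(v<190); rect(r&(z>.03),"spare rib")
print(np.nanpercentile(z[k],[1,20,50,80,99]))
E
```

```text
[[-0.     0.399  0.917]
 [-0.001  0.917 -0.399]
 [-1.    -0.001  0.   ]]
rib 227 [ 0.4871 -0.351 ] [0.0151 0.06  ] edge dirs deg -88.3 1.7
panel 2120 [ 0.4773 -0.3484] [0.1737 0.183 ] edge dirs deg -89.2 0.8
rib 227 [ 0.4871 -0.351 ] [0.0151 0.06  ] edge dirs deg -88.3 1.7
casetop 7975 [0.4692 0.2585] [0.2227 0.2416] edge dirs deg -2.2 87.8
lip 1750 [0.4533 0.242 ] [0.1146 0.2343] edge dirs deg -16.1 73.9
floor 3588 [0.4686 0.252 ] [0.2085 0.2404] edge dirs deg -2.0 88.0
spare rib 211 [ 0.5031 -0.0746] [0.0594 0.0147] edge dirs deg -20.4 69.6
[-0.00471115 -0.00045617  0.05063007  0.06790589  0.08114717]
```

>>> step_arm:
  increments:
    - [0.0854,0.02,-0.035,0,-0.094]
    - [0.0854,0.02,-0.035,0,-0.094]
    - [0.0854,0.02,-0.035,0,-0.094]
    - [0.0854,0.02,-0.035,0,-0.094]
    - [0.0854,0.02,-0.035,0,-0.094]
    - [0.0854,0.02,-0.035,0,-0.094]
    - [0.0854,0.02,-0.035,0,-0.094]
    - [0.0854,0.02,-0.035,0,-0.094]
    - [0.0854,0.02,-0.035,0,-0.094]
    - [0.0854,0.02,-0.035,0,-0.094]
    - [0.0854,0.02,-0.035,0,-0.094]
    - [0.0854,0.02,-0.035,0,-0.094]

```text
clock: 1.25
position: [0.4901, 0.1511, 0.2316]
ee_rot: [0.493, 0.507, -0.493, 0.507]
ft_force: [1.5, 1.4, 0.6]
grip_width: 1.003
```

>>> step_arm:
  increments:
    - [0.0854,0,-0.04,0,0]
    - [0.0854,0,-0.04,0,0]
    - [0.0854,0,-0.04,0,0]
    - [0.0854,0,-0.04,0,0]
    - [0.0854,0,-0.04,0,0]
    - [0.0854,0,-0.04,0,0]
    - [0.0854,0,-0.04,0,0]
    - [0.0854,0,-0.04,0,0]
    - [0.0854,0,-0.04,0,0]
    - [0.0854,0,-0.04,0,0]
    - [0.0854,0,-0.04,0,0]
    - [0.0854,0,0,0,0]

```text
clock: 2.25
position: [0.4869, -0.2951, 0.2315]
ee_rot: [0.493, 0.505, -0.495, 0.507]
ft_force: [-1.2, -0.8, -0.5]
grip_width: 0.999
```

>>> step_arm:
  increments:
    - [0.0854,0,-0.028,-0.01,0]
    - [0.0854,0,-0.028,-0.03,0]
    - [0.0854,0,0,-0.03,0]
    - [0.0854,0,0,0,0]

```text
clock: 2.58
position: [0.4866, -0.3426, 0.156]
ee_rot: [0.491, 0.51, -0.494, 0.505]
ft_force: [-0.7, 1.2, -1.2]
grip_width: 1.001
```

```bash
python3 - <<'E'
from h import *
from scipy.spatial.transform import Rotation as R
p=camera("wrist"); save(p,"w0"); C=cloud(p); o=monitor.get_obs()
print(o["position"],R.from_quat(o["ee_rot"]).as_matrix()[:,1])
for r in regions_of(p,"grille")[:2]:
    m=r["region"]; z=C[...,2]; k=m&(z>.035)&(z<.056)
    P=C[k][:,:2].astype(np.float32); print(r["p"],k.sum(),np.nanmax(np.where(m,z,0)))
    if len(P)>5:
        c,s,a=cv2.minAreaRect(P); b=cv2.boxPoints((c,s,a)); e=b[1]-b[0]; print(c,s,np.degrees(np.arctan2(e[1],e[0])))
E
```

```text
[ 0.48800011 -0.3420802   0.15894374] [ 0.99950459  0.03107418 -0.0049975 ]
0.76 1631 0.04885209056055739
(0.2824174463748932, -0.3049449026584625) (0.06063804775476456, 0.014530817046761513) -49.28348
0.6 1068 0.0486672507421132
(0.4884682297706604, -0.35193824768066406) (0.013619726523756981, 0.059490736573934555) -88.41713
```

View pics/w0.png

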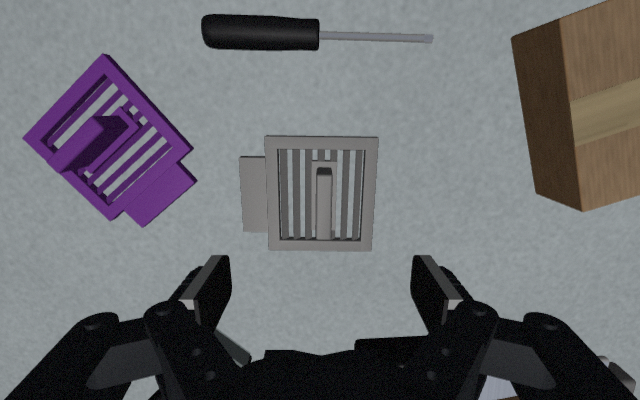

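>>> step_arm:
  increments:
    - [0.0854,0,-0.01,-0.025,0]
    - [0.0854,0,0,-0.035,0]
    - [0.0854,0,0,-0.035,0]
    - [0.0854,0,0,-0.025,0]
    - [0.0854,0,0,-0.015,0]
    - [0.0854,0,0,0,0]
    - [0.03,0,0,0,0]
    - [0.0,0,0,0,0]
    - [0.0,0,0,0,0]
    - [0.0,0,0,0,0]
    - [0.0,0,0,0,0]
    - [0.0,0,0,0,0]
  force: 50

```text
clock: 3.68
position: [0.4899, -0.3531, 0.0271]
ee_rot: [0.492, 0.508, -0.492, 0.508]
ft_force: [-4.1, 6.1, 25.6]
grip_width: 0.153
```

>>> step_arm:
  increments:
    - [0.0,0,0,0.01,0]
    - [0.0,0,0,0.02,0]
    - [0.0,0,0,0.04,0]
    - [0.0,0,0,0.04,0]
    - [0.0,0,0,0.04,0]
    - [0.0,0,0,0,0]

```text
clock: 4.18
position: [0.4918, -0.3557, 0.1847]
ee_rot: [0.493, 0.504, -0.491, 0.511]
ft_force: [1.1, -0.6, -2.5]
grip_width: 0.153
```

```bash
python3 - <<'E'
from h import *
p=camera("wrist"); save(p,"w1"); o=monitor.get_obs(); print(o["position"],o["ft_force"])
C=cloud(p)
for r in regions_of(p,"grille")[:2]:
    X=C[r["region"]]; print(r["p"],r["centre"],np.nanmedian(X,0))
    np.savez("w1.npz",C=C,m=r["region"]) if np.nanmedian(X[:,2])>.06 else 0
s=camera("side"); save(s,"s1")
E
```

```text
[ 0.49105082 -0.35453291  0.18097697] [-0.51077446 -0.3141652  -3.10534791]
0.74 [211.0, 296.9] [ 0.47763523 -0.33653894  0.16728366]
0.7 [127.3, 117.2] [ 0.29513417 -0.30878987  0.01021966]
```

View pics/w1.png

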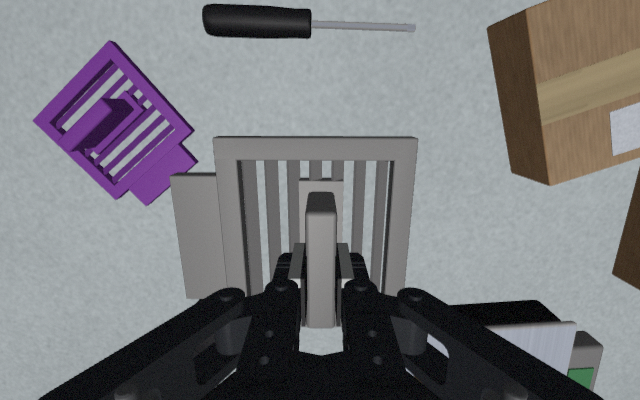

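```bash
python3 - <<'E'
from h import *
d=np.load("w1.npz"); P=d["C"][d["m"]]; P=P[(P[:,2]>.15)&(P[:,2]<.175)]
for i in range(3):
    A=np.c_[P[:,:2]-[.491,-.354],np.ones(len(P))]; k=np.linalg.lstsq(A,P[:,2],rcond=None)[0]; r=abs(P[:,2]-A@k); P=P[r<.004]
print(len(P),k,P[:,0].min(),P[:,0].max(),P[:,1].min(),P[:,1].max())
E
```

```text
22769 [0.000171   0.00273291 0.16674719] 0.4093743658320169 0.5422107069654644 -0.41234672440686126 -0.2955805118556919
```

>>> step_arm:
  increments:
    - [0.0,0,0.02,0,0]
    - [0.0,0.003,0.04,0,-0.01]
    - [0.0,0.003,0.04,0,-0.01]
    - [0.0,0.003,0.04,0,-0.01]
    - [0.0,0.003,0.04,0,-0.01]
    - [0.0,0.003,0.04,0,-0.01]
    - [0.0,0.003,0.04,0,-0.01]
    - [0.0,0.003,0.04,0,-0.008]
    - [0.0,0.0,0.04,0,0]
    - [0.0,0,0.04,0,0]
    - [0.0,0,0.04,0,0]
    - [0.0,0,0.04,0,0]

```text
clock: 5.33
position: [0.509, 0.1087, 0.1746]
ee_rot: [-0.508, -0.491, 0.51, -0.491]
ft_force: [0.6, 0.2, -2.6]
grip_width: 0.148
```

>>> step_arm:
  increments:
    - [0.0,0,0.04,0,0]
    - [0.0,0,0.04,0,0]
    - [0.0,0,0.04,0,0]
    - [0.0,0,0.03,0,0]
    - [0.0,0,0,0,0]
    - [0.0,0,0,0,0]

```text
clock: 5.83
position: [0.5088, 0.2586, 0.1739]
ee_rot: [-0.506, -0.492, 0.509, -0.492]
ft_force: [-0.2, -1.6, -1.8]
grip_width: 0.149
```

```bash
python3 - <<'E'
from h import *
from scipy.spatial.transform import Rotation as R
p=camera("wrist"); save(p,"w2"); C=cloud(p); o=monitor.get_obs(); print(o["position"],R.from_quat(o["ee_rot"]).as_matrix()[:,1],o["clock"])
t=camera("top"); save(t,"top1"); np.savez("w2.npz",C=C,T=cloud(t))
d=np.load("top0.npz")["C"]; z=d[...,2]; v,u=np.mgrid[:400,:640]
k=(u>155)&(u<220)&(v>170)&(v<230)&(z>.074)&(z<.09); P=d[k]; 
print("lip",k.sum(),cv2.minAreaRect(P[:,:2].astype(np.float32)),np.median(P[:,2]))
k=(u>150)&(u<235)&(v>125)&(v<195)&(z>.045)&(z<.056); k=cv2.erode(k.astype(np.uint8),np.ones((3,3)))>0; P=d[k]
print("floor",k.sum(),cv2.minAreaRect(P[:,:2].astype(np.float32)),np.median(P[:,2]))
E
```

```text
[0.50953668 0.25661883 0.17431123] [ 0.99938362 -0.03500761 -0.00261703] 5.8833
lip 1748 ((0.38652098178863525, 0.2611265480518341), (0.1015588641166687, 0.07534024119377136), 88.14431762695312) 0.07905302226692412
floor 2865 ((0.4788053631782532, 0.2616865932941437), (0.13123321533203125, 0.13024243712425232), 88.69230651855469) 0.04958382523288818
```

View pics/w2.png

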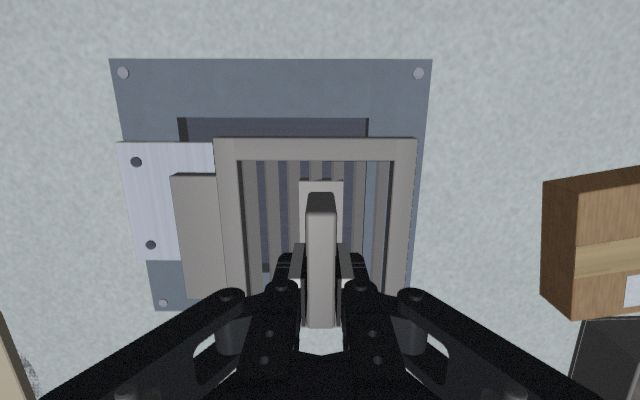

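>>> step_arm:
  increments:
    - [0.0,0.001,0,-0.03,0]
    - [0.0,0,0,-0.025,0]
    - [0.0,0,0,-0.015,0]
    - [0.0,0,0,-0.008,0]
    - [0.0,0,0,0,0]

```text
clock: 6.35
position: [0.5109, 0.2552, 0.0967]
ee_rot: [-0.508, -0.49, 0.51, -0.49]
ft_force: [-0.3, 0.2, -2.9]
grip_width: 0.15
```

```bash
python3 - <<'E'
from h import *
p=camera("wrist"); C=cloud(p); o=monitor.get_obs(); print(o["position"],o["ft_force"])
s=camera("side"); save(s,"s2")
m=regions_of(p,"grille")[0]["region"]; P=C[m]; P=P[(P[:,2]>.06)&(P[:,2]<.1)]
print("panel x",np.percentile(P[:,0],[.2,99.8]),"y",np.percentile(P[:,1],99.8),"topz",np.median(P[:,2]))
z=C[...,2]; k=(C[...,1]>.245)&(C[...,1]<.3)&(z>.06)&(z<.095)&(C[...,0]>.38)&~m
print("lip max x",np.percentile(C[k][C[k][:,0]<.45][:,0],[90,99,99.8]))
save(p,"w3")
E
```

```text
[0.51164126 0.25580781 0.09812035] [-0.68668197  0.51223598 -2.6280243 ]
panel x [0.429987 0.561419] y 0.3152970612441587 topz 0.07953559903609081
lip max x [0.4231068  0.42668475 0.43238289]
```

View pics/s2.png

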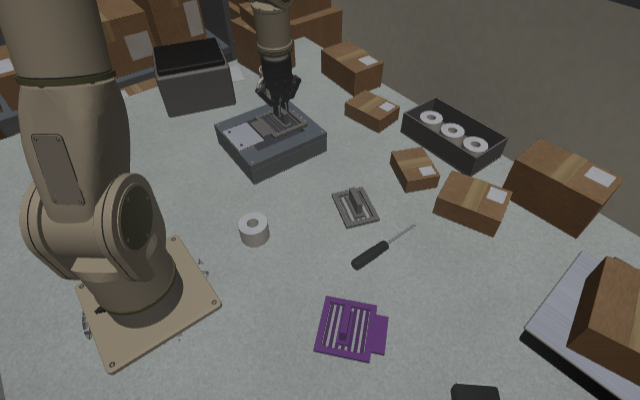

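>>> step_arm:
  increments:
    - [0.0,0,0,-0.002,0]
    - [0.0,0,0,0,0]
    - [0.025,0,0,0,0]
    - [0.04,0,0,0,0]
    - [0.04,0,0,0,0]
    - [0.04,0,0,0,0]
    - [0.04,0,0,0,0]

```text
clock: 7.08
position: [0.5117, 0.2571, 0.0966]
ee_rot: [0.509, 0.491, -0.509, 0.491]
ft_force: [-0.3, 0.1, 0.2]
grip_width: 0.465
```

```bash
cat > meas.py <<'E'
from h import *
import sys
p=camera("wrist"); C=cloud(p); o=monitor.get_obs(); print(o["position"],o["ft_force"],o["grip_width"],o["clock"])
for r in regions_of(p,"grille")[:2]:
    m=r["region"]; P=C[m]; P=P[(P[:,2]>.04)&(P[:,2]<.13)]
    if len(P)<500: continue
    rib=None
    for i in range(8):
        A=np.c_[P[:,0]-.469,P[:,1]-.2585,np.ones(len(P))]; k=np.linalg.lstsq(A,P[:,2],rcond=None)[0]; q=abs(P[:,2]-A@k); P=P[q<max(.003,.012-.002*i)]
    print(r["p"],len(P),"plane",k.round(4),"x",np.percentile(P[:,0],[.3,99.7]),"y",np.percentile(P[:,1],[.3,99.7]))
save(p,sys.argv[1])
E
python3 meas.py w4
```

```text
[0.51167325 0.25711349 0.09648491] [0.4784085  0.07684645 0.72054884] 0.46563646693143296 7.1333
0.65 19312 plane [ 0.1558 -0.001   0.0657] x [0.43340087 0.56291767] y [0.20072535 0.31664349]
```

View pics/w4.png

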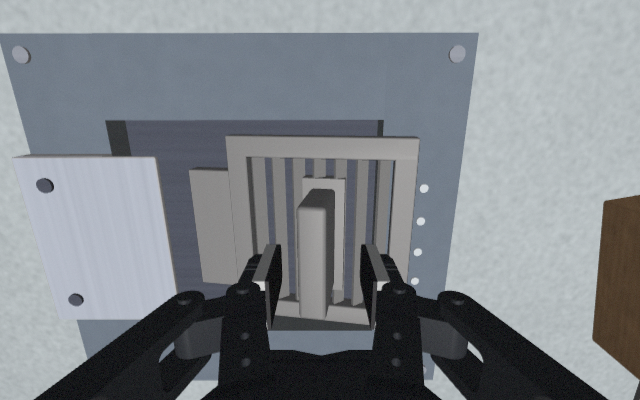

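>>> step_arm:
  increments:
    - [0.04,0,0,-0.008,0]
    - [0.04,-0.005,0,0,0]
    - [0.04,-0.005,0,0,0]
    - [0.04,-0.004,0,0,0]
    - [0.04,-0.004,0,0,0]
    - [0.04,-0.004,0,0,0]
    - [0.04,0,0,0,0]
    - [0.04,0,0,0,0]

```text
clock: 7.85
position: [0.4894, 0.2572, 0.0886]
ee_rot: [0.509, 0.491, -0.509, 0.491]
ft_force: [-0.4, -0.2, 0.1]
grip_width: 0.468
```

```bash
python3 meas.py w5
```

```text
[0.48955948 0.25715826 0.08851026] [-0.38461902 -0.9160854  -0.54979381] 0.4710183334097143 7.9
0.97 20768 plane [0.145  0.0024 0.0664] x [0.42428224 0.55423963] y [0.20190951 0.31713549]
```

>>> step_arm:
  increments:
    - [0.04,-0.004,0,0,0]
    - [0.04,-0.004,0,0,0]
    - [0.04,0,0,0,0]
    - [0.04,0,0,0,0]
    - [0.04,0,0,0,0]

```text
clock: 8.37
position: [0.4815, 0.2571, 0.0884]
ee_rot: [0.509, 0.491, -0.509, 0.491]
ft_force: [-0.2, -0.3, 0.3]
grip_width: 0.465
```

```bash
python3 meas.py w6
```

```text
[0.48155588 0.25706809 0.08834269] [0.06635522 0.02168735 0.43186848] 0.47213581951442957 8.4167
0.88 20084 plane [0.1363 0.0028 0.067 ] x [0.41963    0.54650536] y [0.20188934 0.31704298]
```

>>> step_arm:
  increments:
    - [0.04,-0.001,0,0,0]
    - [0.04,0,0,0,0]
    - [0.04,-0.001,0,0,0]
    - [0.04,0,0,0,0]
    - [0.04,-0.001,0,0,0]
    - [0.04,0,0,0,0]
    - [0.04,-0.001,0,0,0]
    - [0.04,0,0,0,0]

```text
clock: 9.13
position: [0.4774, 0.2571, 0.0883]
ee_rot: [0.509, 0.491, -0.509, 0.491]
ft_force: [0.4, -0.2, -0.9]
grip_width: 0.469
```

```bash
python3 meas.py w7
```

```text
[0.47743725 0.25704387 0.08834141] [ 0.4230811  -1.06581292  0.52893551] 0.46700532085905905 9.1833
0.64 17553 plane [-0.0032  0.005   0.0597] x [0.41977278 0.54067596] y [0.20102364 0.31721113]
```

>>> step_arm:
  increments:
    - [0.05,0.006,0,0,0]
    - [0.06,0.006,0,0,0]
    - [0.06,0,0,0.01,0]
    - [0.06,0,0,0.03,0]
    - [0.06,0,0,0.04,0]
    - [0.06,0,0,0.04,0]
    - [0.06,0,0,0,0]
    - [0.06,0,0,0,0]

```text
clock: 9.9
position: [0.4911, 0.2575, 0.2117]
ee_rot: [0.511, 0.491, -0.507, 0.491]
ft_force: [0.3, -0.5, -0.9]
grip_width: 0.703
```

```bash
python3 meas.py w8; python3 - <<'E'
from h import *
p=camera("wrist"); z=cloud(p); 
r=regions_of(p,"grille")[0]["region"]; P=z[r&(z[...,2]>.075)&(z[...,2]<.11)][:,:2].astype(np.float32); print(cv2.minAreaRect(P))
t=camera("top")
for q in regions_of(t,"spare")[:2]: print(q["p"],np.nanmedian(cloud(t)[q["region"]],0))
E
```

```text
[0.4900832  0.25716228 0.20963824] [-0.08758305  0.36042884 -1.06233078] 0.7026266652983906 9.95
0.72 8033 plane [-0.0033  0.0014  0.0598] x [0.42162709 0.54040651] y [0.20018292 0.31660949]
((0.48352834582328796, 0.2600906491279602), (0.05998028814792633, 0.11914771050214767), 77.22061157226562)
0.89 [ 0.50008674 -0.07299987  0.00869693]
```

View pics/w8.png

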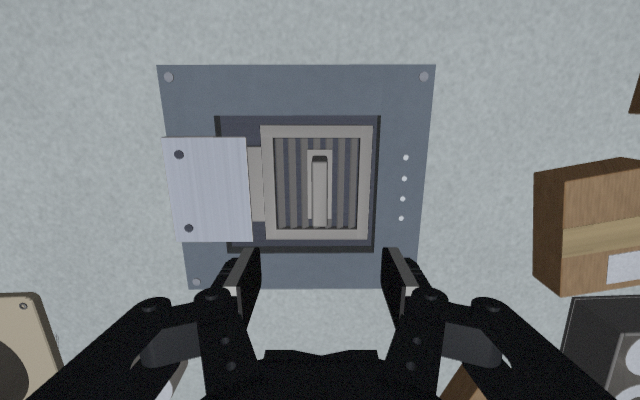

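The picture shows the grille flat in the recess. Its tongue runs under the lip at about (185, 255), the alignment is good, and the gripper is clear.

```bash
python3 -c "
from workcell import ticket
print(ticket.hand_in())"
```

```text
the job is handed in; nothing more can be done
None
```

The tongued grille is in the recess with its tongue under the lip, and I handed the job in at about 10 s.

- **How it was done:** The moves could not tilt the tool. I pinched the rib and set the grille's tail on the far rim, then let go, so the tongue dropped to the recess floor at about 0.15 rad. I then pushed the rib with the open fingers until the tongue slid under the lip. The grille stayed tilted by about 0.14 rad there, then the tail dropped in.
- **Final checks:**
  - The grille is flat to about 0.003 rad, with its underside about 0.2 mm below the nominal floor height, which is within measuring error.
  - The tip is at about x -58 mm in the case frame, so roughly 13 mm of tongue is under the lip.
  - It is centred within about 1 mm sideways.
  - The gripper is about 0.15 m above the recess floor and touches nothing.
  - The spare has not moved.
- **Disagreements:**
  - **Grasp force:** The wrist read about 25 N upward while the fingers closed on the rib. They were probably pressing on the panel, and the reading went away on lifting.
  - **Alignment angle:** My last fit of the grille's angle in the case was spoiled because the rib and lip merged. I judged that alignment by eye, and it looked square.

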